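Hang the hooked dipper on the bath rim

ROBOT

A 6-joint arm with a two-finger parallel gripper is mounted at the origin on a cart in front of the work surface, level with it; the furniture and walls round the work are solid. World frame = base frame: x ahead of the robot, y to its left, z up, the work surface at z = 0. Lengths are in m, angles in rad, forces in N, time in s.
With the tool pointing down it reaches from about 0.35 to 0.85 m from the base axis. Payload 8.1 kg.
Tool frame: the origin (TCP) lies between the finger pads; the fingertips stand 8 mm ahead of it and the grasp point (between the pads) lies 11 mm behind it (robot.nose_length is the distance from the TCP to the fingertips, in m); z points along the fingers, y is the direction in which the jaws open and shut (so a half turn about z gives the same grasp; the last joint's range is limited). The gripper opens to 93 mm and grips with 3 to 60 N. Pads are 15 mm wide; open, the fingers measure 128 mm over their backs; the gripper's body (75 mm by 188 mm) begins 65 mm behind the grasp point.
Start: joints at [1.041, 0.13, 1.488, -0, 1.523, -0.085], TCP at [0.258, 0.542, 0.227] pointing down, gripper open.
Joint ranges: [-2.96, 2.96], [-0.89, 2.26], [0.02, 2.5], [-1.34, 4.48], [0, 2.73], [-2.66, 2.66]. Speed limits (rad/s): [2.39, 2.39, 2.79, 3.14, 3.14, 3.14].

INTERFACE

Orientations are given as a rotation vector (axis times angle).
In Python, from station import monitor, viewer, finish_job, robot gives the robot as it stands.
- The arm moves only by the tool servo_tool, never from a script. Its argument "plan" is one flat list of numbers, 7 for each row, row after row: the shift along the tool's x, y, z scaled (see below), then the turn, a rotation vector about the tool's x, y, z scaled (see below), then the closure in counts, from 0 (fully open) to 255 (shut). In form: [tx, ty, tz, ax, ay, az, gripper, tx, ty, tz, ax, ay, az, gripper, ...]. A call has 1 to 5 rows; each row shifts and turns the commanded pose from where the row before left it, along the tool's axes as they then stand; what a row does not reach is not made up. The controller multiplies each number of a shift by 0.03 m and each number of a turn by pi/4 rad. A row lasts 1/12 s, in which the tool goes at most 41.7 mm and 7.16 degrees, less where a joint would pass 70% of its speed; a pose out of reach is approached as far as the arm can. A call with a number of a shift or a turn outside -1 to 1 is refused whole. A call with a gripper value outside its range is refused whole. The fingers move at their own pace and stop on an object; "force" is the grip in N (left out, the last holds). Time passes only in rows, so rows that do not move let the fingers close. It gives the time, the measured TCP pose, the force and the opening at its end, in the units of the state.
- monitor.get_state(): the state, without advancing time (a new reading comes with each control period).
- viewer.camera(name): name is "scene" or "side" or "wrist"; returns a dict with "pixels" (400x640x3 uint8, red, green, blue), "mtx" (3x3 intrinsics, pixels), "eye" and "attitude" of the camera in the world. Camera axes: x right, y up, looking along -z (the intrinsics and any distortion apply to the point x, -y, -z); pixel columns grow to the right and rows downward; lengths in m; the calibration is good to about 2 mm. A picture is of the moment at which its call begins. There is no depth.
- finish_job(): hands the job in, once; it reports no verdict.
The state is a dict: "clock": time; "joint_positions": joint angles; "joint_vel": joint speeds; "effort": joint torques, N m; "position": TCP position; "orientation": TCP orientation; "wrist_force": force on the tool from outside, world axes, zero at the start; "torque": the same for the moment, N m; "grip_width": finger opening in m.
Only numpy, scipy, OpenCV 4.12 (cv2) and the standard library are available. Lean on these libraries where they do the work, as an engineer would, in place of code of your own. Each camera call takes 0.05 s, during which the arm holds its last target.

TASK

Hang the steel dipper that has a hook on its handle by that hook over the rim of the deep steel bath, with its cup inside the bath, so that it hangs there upright by itself, clear of the bath's bottom. Leave the other dipper, which has no hook, standing where it is.

Things in the scene. Friction and masses are not known exactly. Their poses are not given: they have to be found in the camera images.
- bath: Deep open steel bath, fixed, 130 (x) x 170 (y) mm over the rim, 100 mm high, 3 mm walls and bottom. The rim is a round bead 6 mm thick, centre line at x = +-62 and y = +-82 mm, top at z = 100 mm. Wire handles stand out 20 mm at z = 55 mm from the ends at y = +-82. Origin: centre of the underside; z up; at yaw 0 the -x wall faces the robot.
- dipper: Hooked dipper, 0.12 kg, standing on its steel cup (42 mm wide, 36 high). Origin: centre of the cup's underside, z up, x from handle to cup. Upright steel strip at x = -24 to -21 mm, 14 mm wide (y). From it a hook points to -x: bar underside at z = 78 mm, lip at x = -50 to -53 mm hanging down to z = 50 mm; the rim goes in this 26 mm gap (middle x = -37 mm). It may lean a little once hung.
- dipper_grip (a point): Centre of the hooked dipper's upright black plastic grip block, 11 mm thick (x), 18 mm wide (y), 56 mm tall, on top of the strip just above the hook (z = 81 to 137 mm of the dipper). It lies at (-22.5, 0, 109) mm in the dipper's frame, with the same axes; so 31 mm above the hook bar's underside and 14.5 mm to the cup's side of the gap's middle.
- spare_grip (a point): Centre of the grip block of the other dipper: same shape, size and axes, standing on its cup likewise, but with no hook. It is to be left where it stands.
Not all that is in view belongs to the job. Leave any purple look-alike of the dipper alone.

How it is judged:
By the outcome, as a careful person would: the job done as asked, in the order asked, and still so for the second after the job is handed in, with the robot touching nothing.
It also fails if it takes over 48 s, if anything falls off the work surface, if the arm or the gripper's body presses on something with over 40 N, if the wrist force passes 120 N, or if a joint passes its speed limit or range.

## Working session

There is one attempt and no reset: what is moved stays moved. The work goes in short steps, Python scripts to look and compute and a tool call to move; the robot and the scene stay as the last step left them, time stands still between calls to the robot, and variables do not carry over. Pictures are saved under pics/ and viewed, and the job is handed in when it is done.

Besides the shell and the picture viewer there is one more tool, called after "Request:" as name(argument=value, ...), one argument or row to a line, values as JSON. servo_tool: Moves the arm, as the interface text tells. Its arguments: {"type":"object","properties":{"plan":{"type":"array","items":{"type":"number"}},"force":{"type":"number"}},"required":["plan"]}

```bash
mkdir -p pics; ls; python3 - <<'E'
from station import monitor, viewer
import cv2
print(monitor.get_state())
for n in ["scene","side","wrist"]:
    c=viewer.camera(n); cv2.imwrite(f"pics/{n}0.png",c["pixels"][:,:,::-1]); print(n,{k:v for k,v in c.items() if k!="pixels"})
E
```

```text
pics
{'clock': 0.0, 'joint_positions': array([ 1.04058892e+00,  1.31188910e-01,  1.48927839e+00, -5.58321531e-06,
        1.52297629e+00, -8.53925141e-02]), 'joint_vel': array([-5.28569048e-04, -9.03469127e-04, -1.94936826e-04, -1.97588547e-04,
        6.88386769e-04, -9.02065966e-05]), 'effort': array([ 4.09980112e-04, -5.59838820e+01, -4.91762888e+01,  7.70007935e-02,
        3.51962820e-02, -1.00200257e-04]), 'position': array([0.25787223, 0.54114739, 0.22557134]), 'orientation': array([-6.92844298e-01, -3.06366999e+00,  2.77296224e-03]), 'wrist_force': array([0.44703353, 0.76146867, 0.42475758]), 'torque': array([ 0.00308215, -0.01301172, -0.02204727]), 'grip_width': 0.09274413782503763}
scene {'mtx': array([[497.71005563,   0.        , 321.14215187],
       [  0.        , 497.71005563, 195.99638435],
       [  0.        ,   0.        ,   1.        ]]), 'eye': array([-0.37037093,  0.7916747 ,  0.62641258]), 'attitude': array([ 0.59995128, -1.27235807, -2.00464204])}
side {'mtx': array([[488.1433834 ,   0.        , 327.40374899],
       [  0.        , 488.1433834 , 194.49883198],
       [  0.        ,   0.        ,   1.        ]]), 'eye': array([ 0.571664  , -1.07754036,  0.65919247]), 'attitude': array([1.09349302, 0.01528916, 0.07149496])}
wrist {'mtx': array([[278.86450532,   0.        , 321.58039617],
       [  0.        , 278.86450532, 201.31652957],
       [  0.        ,   0.        ,   1.        ]]), 'eye': array([0.18538343, 0.57581582, 0.38387022]), 'attitude': array([-0.26266963, -0.16528586,  1.11714025])}
```

View pics/scene0.png

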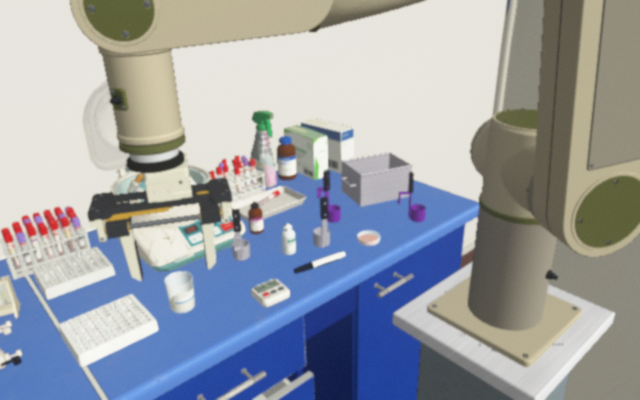

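View pics/side0.png

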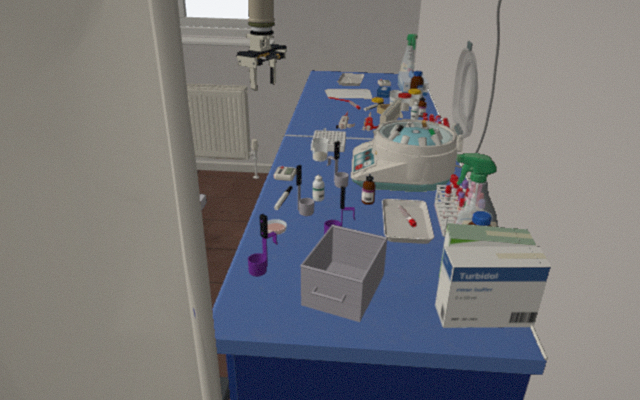

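View pics/wrist0.png

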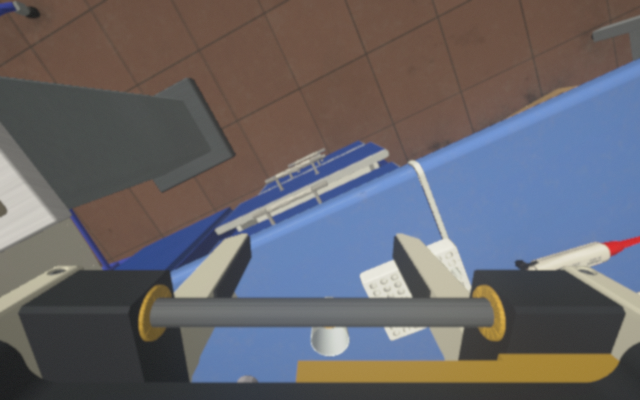

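Dipper candidates: grey in scene at (240,245) and (322,235), purple look-alikes at (333,212) and (417,212). In the side view the grey ones are at (341,178) and (305,203), the purple at (258,262) and (335,225). Zooming in to find the hooked one.

```bash
python3 - <<'E'
import cv2,numpy as np
a=cv2.imread("pics/scene0.png")[175:275,210:350]; b=cv2.imread("pics/side0.png")[130:230,250:390]
a=cv2.resize(a,None,fx=5.7,fy=5.7,interpolation=cv2.INTER_CUBIC)[:,:798];b=cv2.resize(b,None,fx=5.7,fy=5.7,interpolation=cv2.INTER_CUBIC)
cv2.imwrite("pics/ca.png",a);cv2.imwrite("pics/cb.png",b)
E
```

```text
(no output)
```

View pics/ca.png

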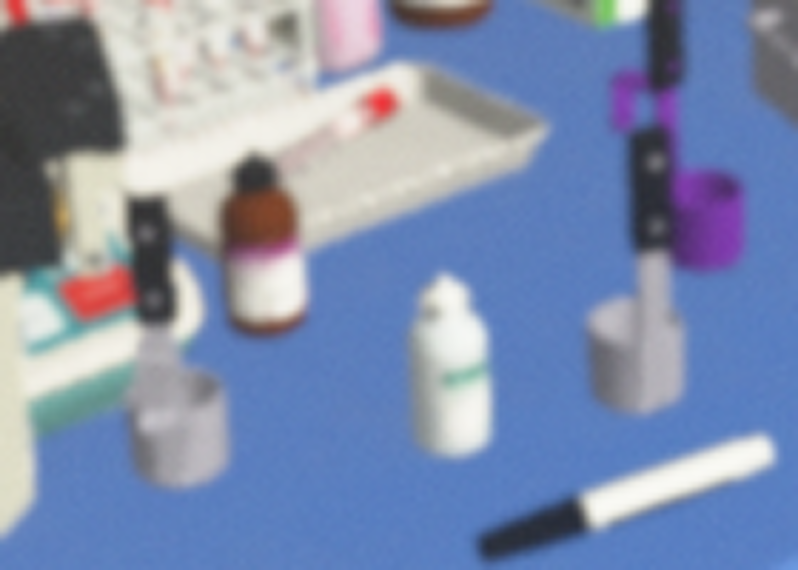

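View pics/cb.png

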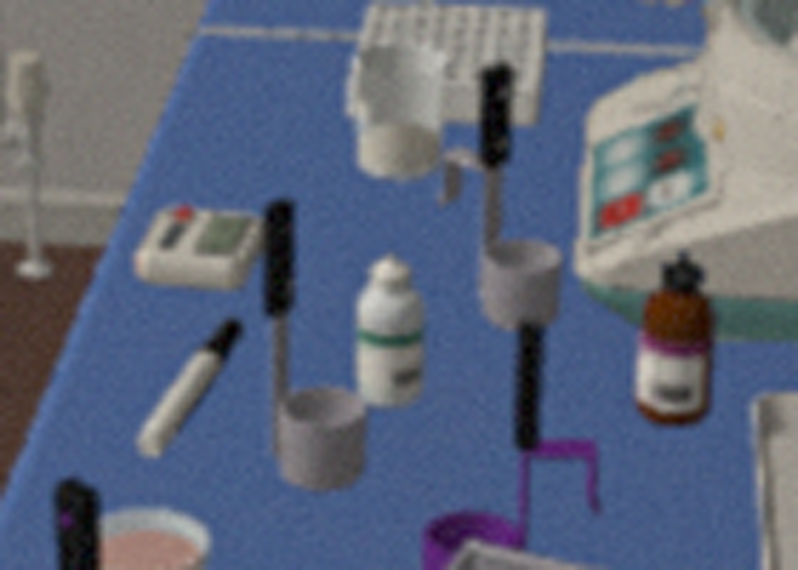

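Hooked dipper = side (341,178) / scene (240,245): its hook is visible in the side crop at (443..480,155..200). The spare at (305,203) has no hook. Next, the bath corners.

```bash
python3 - <<'E'
import cv2,numpy as np
a=cv2.imread("pics/scene0.png")[145:225,330:430]; b=cv2.imread("pics/side0.png")[220:320,290:400]
a=cv2.resize(a,None,fx=7,fy=7,interpolation=cv2.INTER_CUBIC);b=cv2.resize(b,None,fx=6,fy=6,interpolation=cv2.INTER_CUBIC)
cv2.imwrite("pics/ba.png",a);cv2.imwrite("pics/bb.png",b)
E
```

```text
(no output)
```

View pics/ba.png

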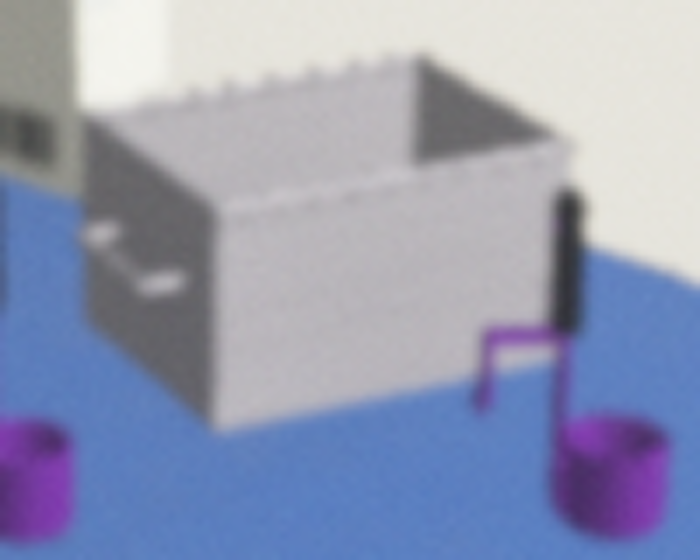

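View pics/bb.png

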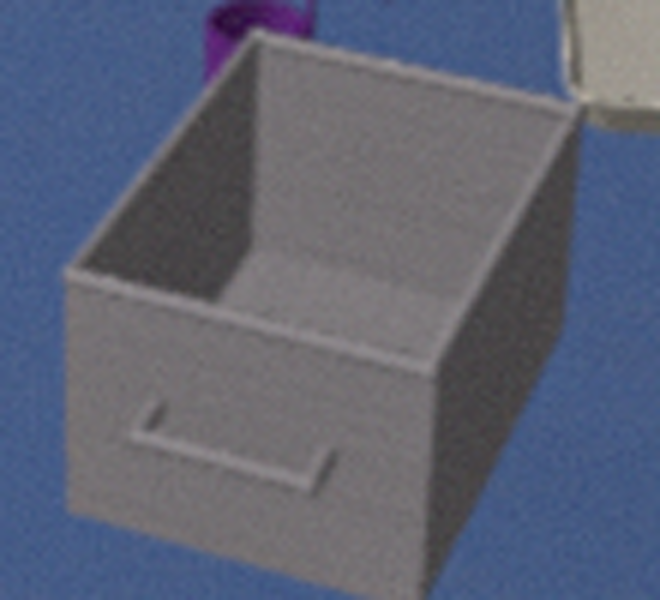

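```bash
cat > h.py <<'E'
import numpy as np
from scipy.spatial.transform import Rotation as R
from scipy.optimize import least_squares
C={"scene":(497.71005563,321.14215187,195.99638435,[-0.37037093,0.7916747,0.62641258],[0.59995128,-1.27235807,-2.00464204]),
"side":(488.1433834,327.40374899,194.49883198,[0.571664,-1.07754036,0.65919247],[1.09349302,0.01528916,0.07149496])}
def proj(cam,P):
    f,cx,cy,e,a=C[cam]; p=R.from_rotvec(a).inv().apply(np.atleast_2d(P)-np.array(e))
    return np.c_[cx+f*p[:,0]/-p[:,2], cy+f*p[:,1]/p[:,2]]
def pose(p,L):
    c,s=np.cos(p[2]),np.sin(p[2]); L=np.atleast_2d(L)
    return np.c_[p[0]+c*L[:,0]-s*L[:,1],p[1]+s*L[:,0]+c*L[:,1],L[:,2]]
def fit(obs,x0):
    f=lambda p: np.concatenate([(proj(c,pose(p,l))[0]-uv)*w for c,l,uv,w in obs])
    r=least_squares(f,x0,loss='soft_l1'); return r.x, np.round(f(r.x).reshape(-1,2),1)
E
python3 - <<'E'
from h import *
o=lambda ox,oy,s,u,v: np.array([ox+(u+.5)/s-.5, oy+(v+.5)/s-.5])
sb=lambda u,v:o(290,220,6,u,v); cb=lambda u,v:o(330,145,7,u,v)
# bath: side near-left is low y low x
A=(-.062,-.082,.097);B=(.062,-.082,.097);Cc=(.062,.082,.097);D=(-.062,.082,.097)
obs=[("side",A,sb(72,272),1),("side",B,sb(432,370),1),("side",D,sb(258,37),1),("side",Cc,sb(574,109),1),
("scene",D,cb(218,208),1),("scene",A,cb(565,146),1),("scene",B,cb(420,62),1),("scene",Cc,cb(92,116),1)]
p,r=fit(obs,[.6,-.4,0]);print("bath",p,r.tolist())
ss=lambda u,v:o(250,130,5.7,u,v); cs=lambda u,v:o(210,175,5.7,u,v)
gt=(-.0225,0,.137);gb=(-.0225,0,.081);cr=(0,0,.036);lp=(-.0515,0,.050)
for y0 in (0,1,2,-1,3):
  obs=[("side",gt,ss(496,68),1),("side",gb,ss(493,164),1),("side",cr,ss(521,258),1),("side",lp,ss(447,200),1),
  ("scene",gt,cs(150,198),1),("scene",gb,cs(157,318),1),("scene",cr,cs(182,396),1)]
  p,r=fit(obs,[.5,0,y0]);print("dip",p,r.tolist(), "grip",pose(p,(-.0225,0,.109)))
obs=[("side",gt,ss(279,205),1),("side",gb,ss(278,312),1),("side",cr,ss(325,408),1),
  ("scene",gt,cs(651,130),1),("scene",gb,cs(651,250),1),("scene",cr,cs(637,322),1)]
p,r=fit(obs,[.5,0,0]);print("spare",p,r.tolist(), "grip",pose(p,(-.0225,0,.109)))
E
```

```text
bath [ 0.56669963 -0.23974442 -0.32213666] [[-0.4, 0.2], [-0.3, -0.2], [-0.4, -0.1], [0.5, 0.2], [-0.1, 0.2], [0.4, -0.3], [-0.4, -1.1], [-0.9, -0.5]]
dip [ 0.53756248  0.26008857 -0.73231979] [[-0.4, -0.3], [-0.4, 0.3], [-0.5, -0.3], [0.6, 0.5], [-0.5, -0.5], [0.6, 0.3], [-0.6, -1.3]] grip [[0.52083091 0.27513199 0.109     ]]
dip [ 0.53756247  0.26008856 -0.73232039] [[-0.4, -0.3], [-0.4, 0.3], [-0.5, -0.3], [0.6, 0.5], [-0.5, -0.5], [0.6, 0.3], [-0.6, -1.3]] grip [[0.52083091 0.27513199 0.109     ]]
dip [ 0.53756248  0.26008857 -0.73231984] [[-0.4, -0.3], [-0.4, 0.3], [-0.5, -0.3], [0.6, 0.5], [-0.5, -0.5], [0.6, 0.3], [-0.6, -1.3]] grip [[0.52083091 0.27513199 0.109     ]]
dip [ 0.53756246  0.26008856 -0.73232078] [[-0.4, -0.3], [-0.4, 0.3], [-0.5, -0.3], [0.6, 0.5], [-0.5, -0.5], [0.6, 0.3], [-0.6, -1.3]] grip [[0.52083091 0.27513199 0.109     ]]
dip [0.50121241 0.28178601 2.8071337 ] [[0.1, -0.2], [0.1, 0.4], [-12.1, -3.8], [16.7, 5.2], [-0.6, -0.8], [0.5, -0.1], [0.2, 7.7]] grip [[0.52246564 0.2744002  0.109     ]]
spare [ 0.45131995  0.08142505 -0.35990191] [[-0.3, -0.4], [-0.0, -0.1], [-0.8, -0.3], [-0.3, -0.7], [0.2, -0.5], [-0.3, -0.8]] grip [[0.4302615  0.08934915 0.109     ]]
```

```bash
python3 - <<'E'
from h import *
o=lambda ox,oy,s,u,v: np.array([ox+(u+.5)/s-.5, oy+(v+.5)/s-.5])
cb=lambda u,v:o(330,145,7,u,v)
gt=(-.0225,0,.137);gb=(-.0225,0,.081);cr=(0,0,.036)
obs=[("side",gt,np.array([263.5,216]),1),("side",gb,np.array([264,238.5]),1),("side",cr,np.array([257.5,257]),1),
  ("scene",gt,cb(571,192),1),("scene",gb,cb(567,330),1),("scene",cr,cb(612,435),1)]
p,r=fit(obs,[.45,-.3,0]);print("purple",p,r.tolist())
b=np.array([ 0.5667,-0.23974,-0.32214])
g=pose(p,gt)[0]; d=g[:2]-b[:2]; c,s=np.cos(b[2]),np.sin(b[2]); print("purple grip in bath",c*d[0]+s*d[1],-s*d[0]+c*d[1], g)
T=R.from_rotvec([-6.92844298e-01,-3.06366999e+00,2.77296224e-03]).as_matrix();print(T.round(3),"yaw of tool y",np.arctan2(T[1,1],T[0,1]))
# hang targets
for yb in (-.03,0,.02,.03): print(yb,"grip", pose(b,(-.062+.0145,yb,.131)))
E
```

```text
purple [ 0.37079608 -0.19548322 -2.41963691] [[0.0, -0.9], [0.5, -1.2], [-1.1, 0.8], [-0.0, -0.6], [-0.6, -0.8], [0.6, -0.3]]
purple grip in bath -0.18852782008996166 -0.0005918305701590951 [ 0.38768267 -0.18061401  0.137     ]
[[-0.903  0.43  -0.001]
 [ 0.43   0.903 -0.002]
 [ 0.    -0.002 -1.   ]] yaw of tool y 1.1259818498093328
-0.03 grip [[ 0.51214548 -0.25315844  0.131     ]]
0 grip [[ 0.5216434  -0.22470163  0.131     ]]
0.02 grip [[ 0.52797534 -0.20573043  0.131     ]]
0.03 grip [[ 0.53114131 -0.19624483  0.131     ]]
```

```bash
python3 - <<'E'
from h import *
def bp(cam,uv,z=None,y=None):
    f,cx,cy,e,a=C[cam]; d=R.from_rotvec(a).apply([(uv[0]-cx)/f,-(uv[1]-cy)/f,-1]); e=np.array(e)
    t=(z-e[2])/d[2] if z is not None else (y-e[1])/d[1]; return (e+t*d).round(3)
for uv in [(352,180),(380,186),(455,180)]: print("base",uv,bp("side",uv,z=0.))
for uv in [(373,135),(415,122),(455,140),(470,45)]: print("top",uv,bp("side",uv,y=.40))
import cv2
a=cv2.imread("pics/side0.png")[100:200,320:480];cv2.imwrite("pics/cen.png",cv2.resize(a,None,fx=5,fy=5))
E
```

```text
base (352, 180) [0.573 0.302 0.   ]
base (380, 186) [0.66  0.269 0.   ]
base (455, 180) [0.898 0.338 0.   ]
top (373, 135) [0.633 0.4   0.115]
top (415, 122) [0.761 0.4   0.165]
top (455, 140) [0.893 0.4   0.111]
top (470, 45) [0.894 0.4   0.404]
```

View pics/cen.png

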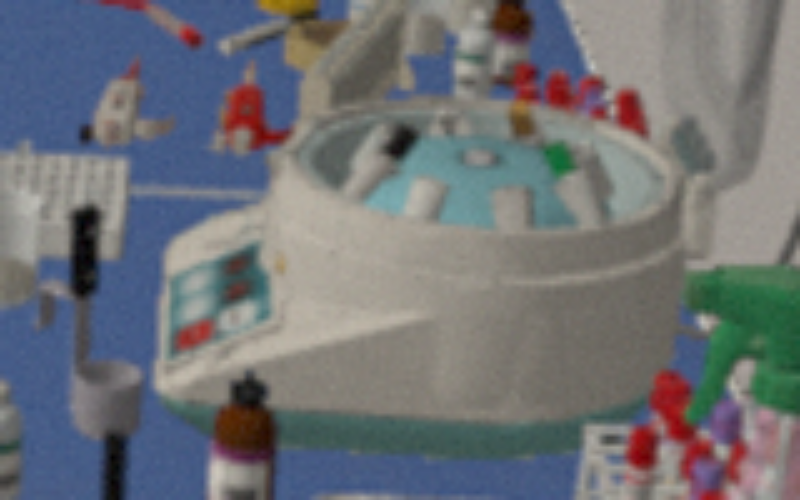

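Request:
servo_tool(
  plan=[-0.78,-0.283,0,0,0,0,0,-0.78,-0.283,0,0,0,0,0,-0.78,-0.283,0,0,0,0,0,-0.78,-0.283,0,0,0,0,0,-0.78,-0.283,0,0,0,0,0],
)

```text
clock: 0.57
position: [0.346, 0.452, 0.2262]
orientation: [-0.692, -3.064, 0.001]
wrist_force: [0.0, 0.6, -0.3]
grip_width: 0.0924
```

Request:
servo_tool(
  plan=[-0.78,-0.283,0,0,0,0,0,-0.78,-0.283,0,0,0,0,0,-0.78,-0.283,0,0,0,0,0,-0.78,-0.283,0,0,0,0,0,-0.78,-0.283,0,0,0,0,0],
)

```text
clock: 0.98
position: [0.4334, 0.3632, 0.2263]
orientation: [-0.693, -3.064, 0.001]
wrist_force: [0.5, 0.5, 0.4]
grip_width: 0.0929
```

Request:
servo_tool(
  plan=[0,0,0,0,0,0.15,0,0,0,0,0,0,0.15,0,0,0,0,0,0,0.15,0,0,0,0,0,0,0.15,0,0,0,0,0,0,0.15,0],
)

```text
clock: 1.4
position: [0.4328, 0.3641, 0.2262]
orientation: [-1.561, -2.726, 0.001]
wrist_force: [-0.0, -0.2, -0.2]
grip_width: 0.0927
```

Request:
servo_tool(
  plan=[0,0,0,0,0,0.15,0,0,0,0,0,0,0.15,0,0,0,0,0,0,0.15,0,0,0,0,0,0,0.15,0,0,0,0,0,0,0.15,0],
)

```text
clock: 1.82
position: [0.4326, 0.3642, 0.2262]
orientation: [-2.285, -2.156, 0.001]
wrist_force: [0.6, -1.6, 0.8]
grip_width: 0.0929
```

Request:
servo_tool(
  plan=[0,0,0,0,0,0.15,0,0,0,0,0,0,0.15,0,0,0,0,0,0,0.15,0,0,0,0,0,0,0.15,0,0,0,0,0,0,0.15,0],
)

```text
clock: 2.23
position: [0.4326, 0.3642, 0.2262]
orientation: [2.812, 1.4, -0.001]
wrist_force: [-0.0, -0.7, 0.7]
grip_width: 0.0929
```

```bash
cat > snap.py <<'E'
import sys,cv2,pickle
from station import monitor, viewer
n,tag=sys.argv[1:3]; c=viewer.camera(n); cv2.imwrite(f"pics/{n}{tag}.png",c["pixels"][:,:,::-1]); pickle.dump({k:v for k,v in c.items() if k!="pixels"},open(f"pics/{n}{tag}.pkl","wb"))
print(c["eye"],c["attitude"]); s=monitor.get_state(); print(s["clock"],s["position"],s["orientation"],s["joint_positions"].round(3))
if len(sys.argv)>3:
    x,y,w,h,f=map(int,sys.argv[3:]); cv2.imwrite(f"pics/{n}{tag}.png",cv2.resize(c["pixels"][y:y+h,x:x+w,::-1],None,fx=f,fy=f,interpolation=cv2.INTER_CUBIC))
E
python3 snap.py wrist 1
```

```text
[0.48201943 0.42840461 0.38433421] [-0.28314577  0.09527379 -0.64262882]
2.2833 [0.43268933 0.36415253 0.22623298] [ 2.81852243e+00  1.38725624e+00 -1.06539913e-03] [ 0.609  0.038  1.586 -0.     1.518  1.265]
```

View pics/wrist1.png

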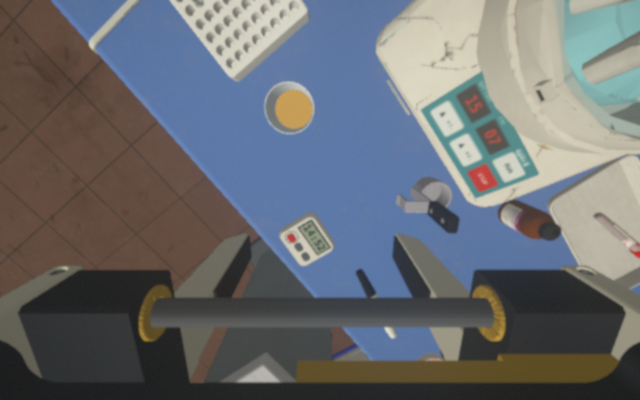

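```bash
python3 -c "
import cv2
a=cv2.imread('pics/wrist1.png')[170:240,390:470];cv2.imwrite('pics/w1c.png',cv2.resize(a,None,fx=8,fy=8,interpolation=cv2.INTER_CUBIC))"
```

```text
(no output)
```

View pics/w1c.png

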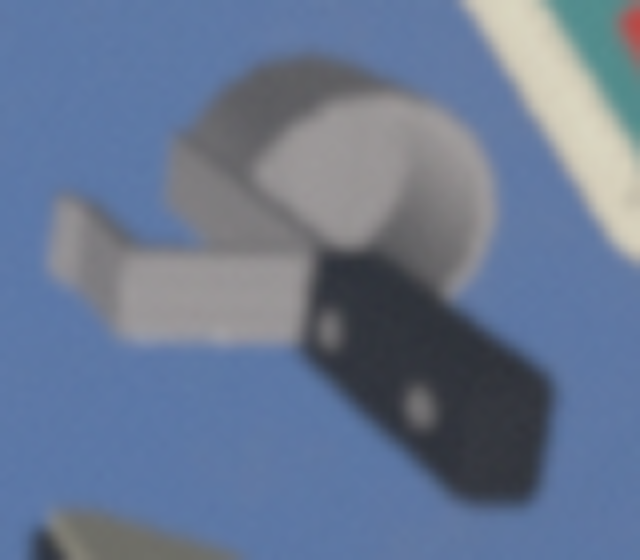

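```bash
python3 - <<'E'
from h import *
import pickle
k=pickle.load(open("pics/wrist1.pkl","rb")); C["w"]=(k["mtx"][0,0],k["mtx"][0,2],k["mtx"][1,2],k["eye"],k["attitude"])
o=lambda ox,oy,s,u,v: np.array([ox+(u+.5)/s-.5, oy+(v+.5)/s-.5])
ss=lambda u,v:o(250,130,5.7,u,v); cs=lambda u,v:o(210,175,5.7,u,v); ww=lambda u,v:o(390,170,8,u,v)
gt=(-.0225,0,.137);gb=(-.0225,0,.081);cr=(0,0,.036);lp=(-.0515,0,.050)
S=[("side",gt,ss(496,68),1),("side",gb,ss(493,164),1),("side",cr,ss(521,258),1),("side",lp,ss(447,200),1),
  ("scene",gt,cs(150,198),1),("scene",gb,cs(157,318),1),("scene",cr,cs(182,396),1)]
W=[("w",(-.053,.007,.081),ww(124,250),1),("w",(-.053,-.007,.081),ww(119,340),1),("w",(-.028,.007,.081),ww(316,253),1),("w",(-.028,-.007,.081),ww(304,344),1),
("w",(-.017,.009,.137),ww(552,382),1),("w",(-.017,-.009,.137),ww(532,500),1),("w",(-.028,-.009,.137),ww(462,497),1)]
for ob in (W,S+W):
    p,r=fit(ob,[.53,.26,-.7]);print(p,r.tolist(),pose(p,(-.0225,0,.109)))
E
```

```text
[ 0.54119403  0.26125288 -0.64185009] [[0.2, -0.1], [-0.1, 0.3], [-1.7, -0.6], [-1.5, -0.3], [2.3, -1.8], [2.2, 1.1], [-0.6, 1.6]] [[0.52317177 0.27472314 0.109     ]]
[ 0.54036325  0.2605467  -0.66511629] [[0.2, -0.2], [0.1, 0.4], [0.4, -0.3], [0.8, 0.8], [-0.7, -0.8], [0.4, -0.1], [-1.4, -1.7], [0.2, -0.3], [-0.5, 0.1], [-1.8, -0.3], [-1.9, -0.0], [2.1, -1.1], [1.6, 1.8], [-1.1, 2.0]] [[0.52265924 0.27443259 0.109     ]]
```

Request:
servo_tool(
  plan=[-0.109,0.84,0,0,0,0,0,-0.109,0.84,0,0,0,0,0,-0.109,0.84,0,0,0,0,0,-0.109,0.84,0,0,0,0,0,-0.109,0.84,0,0,0,0,0],
)

```text
clock: 2.7
position: [0.5246, 0.2749, 0.2264]
orientation: [-2.806, -1.413, 0.001]
wrist_force: [-0.1, 0.6, -0.0]
grip_width: 0.0933
```

Request:
servo_tool(
  plan=[0,0,0.5,0,0,0,0,0,0,0.5,0,0,0,0,0,0,0,0,0,0,0],
)

```text
clock: 2.95
position: [0.5226, 0.2745, 0.1929]
orientation: [-2.807, -1.41, 0.009]
wrist_force: [-0.3, 0.2, -0.9]
grip_width: 0.0924
```

```bash
python3 snap.py scene 2 180 130 120 140 4;python3 snap.py side 2 270 70 160 140 4;python3 snap.py wrist 2
```

```text
[-0.37037093  0.7916747   0.62641258] [ 0.59995128 -1.27235807 -2.00464204]
3.0 [0.52279482 0.27504301 0.19440377] [-2.80678048 -1.41045155  0.00688767] [0.398 0.126 1.552 0.    1.468 1.037]
[ 0.571664   -1.07754036  0.65919247] [1.09349302 0.01528916 0.07149496]
3.05 [0.52335799 0.27558595 0.19587692] [-2.80692543 -1.410594    0.00346528] [0.398 0.125 1.55  0.    1.469 1.037]
[0.5724811  0.34024163 0.35390306] [-0.28421157  0.09539773 -0.63500068]
3.1 [0.52389293 0.27598479 0.19696419] [-2.80712848e+00 -1.41049906e+00  4.28235516e-04] [0.398 0.125 1.549 0.    1.469 1.038]
```

View pics/scene2.png

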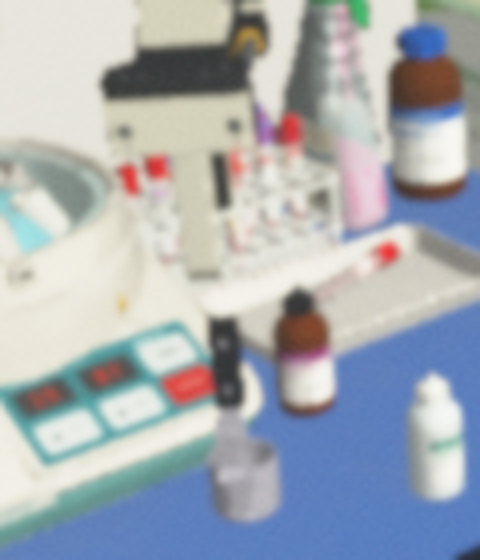

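View pics/side2.png

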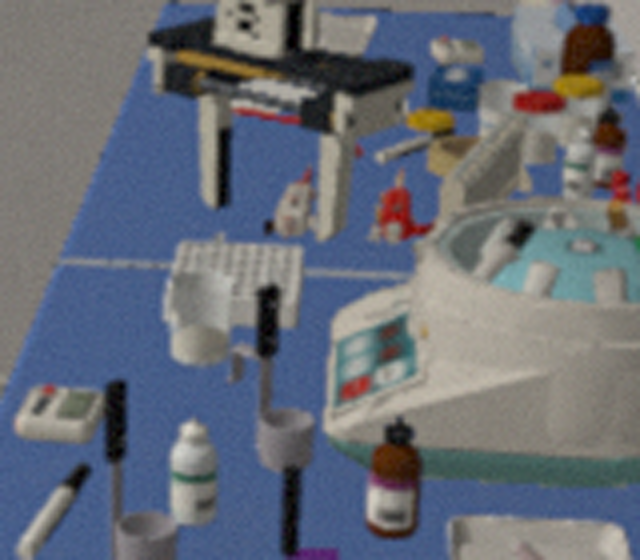

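View pics/wrist2.png

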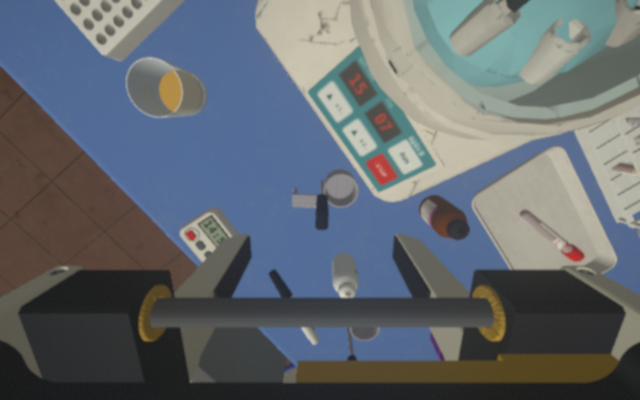

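Request:
servo_tool(
  plan=[-0.067,0,0.5,0,0,0,0,0,0,0.6,0,0,0,0,0,0,0.6,0,0,0,0,0,0,0.5,0,0,0,0,0,0,0,0,0,0,0],
)

```text
clock: 3.52
position: [0.5212, 0.274, 0.1282]
orientation: [-2.807, -1.41, 0.006]
wrist_force: [-0.3, -0.3, -0.6]
grip_width: 0.093
```

```bash
python3 snap.py scene 3 180 130 120 140 4;python3 snap.py wrist 3
```

```text
[-0.37037093  0.7916747   0.62641258] [ 0.59995128 -1.27235807 -2.00464204]
3.5667 [0.52187136 0.27426142 0.12996864] [-2.80719978 -1.41007794  0.00351096] [ 0.397  0.169  1.625 -0.     1.35   1.037]
[0.57102031 0.33890945 0.28798959] [-0.28423905  0.09543225 -0.63536634]
3.6167 [0.52284947 0.27457865 0.13146141] [2.80747955e+00 1.40974204e+00 3.15245725e-04] [ 0.397  0.168  1.623 -0.     1.35   1.037]
```

View pics/scene3.png

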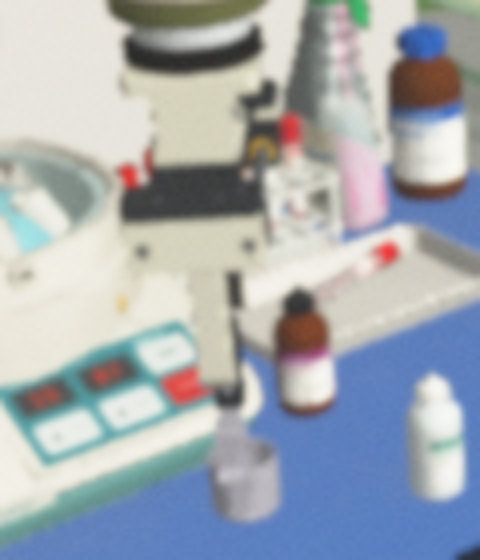

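View pics/wrist3.png

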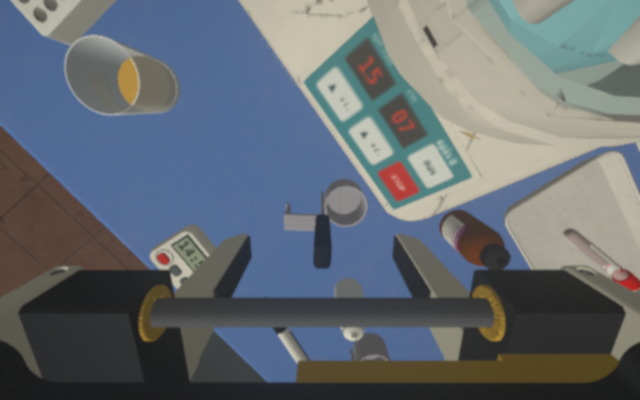

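Request:
servo_tool(
  plan=[0,0,0.55,0,0,0,0,0,0,0.55,0,0,0,0,0,0,0,0,0,0,0,0,0,0,0,0,0,0],
)

```text
clock: 3.95
position: [0.5229, 0.2744, 0.0986]
orientation: [2.808, 1.409, 0.0]
wrist_force: [0.4, 0.9, 0.1]
grip_width: 0.093
```

```bash
python3 snap.py scene 4 180 130 120 140 4;python3 snap.py wrist 4 220 180 200 140 4
```

```text
[-0.37037093  0.7916747   0.62641258] [ 0.59995128 -1.27235807 -2.00464204]
4.0 [0.52356545 0.2746704  0.09940545] [2.80793978e+00 1.40871648e+00 2.59175775e-03] [0.396 0.199 1.649 0.    1.291 1.037]
[0.57220567 0.33902475 0.2576997 ] [-0.28160654  0.09261615 -0.63672192]
4.05 [0.52392843 0.27478126 0.09977196] [2.8079309  1.4085499  0.00411702] [0.396 0.199 1.649 0.    1.291 1.037]
```

View pics/scene4.png

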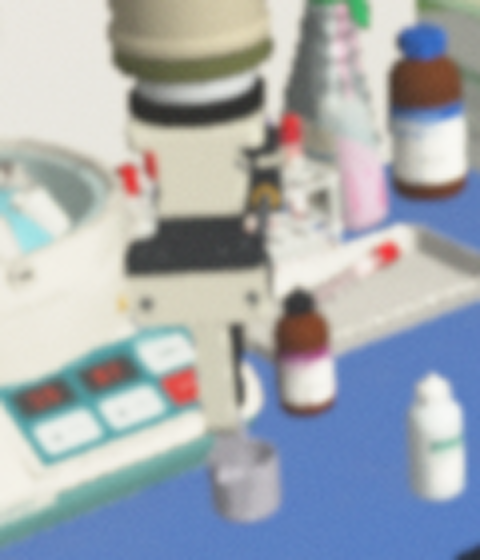

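View pics/wrist4.png

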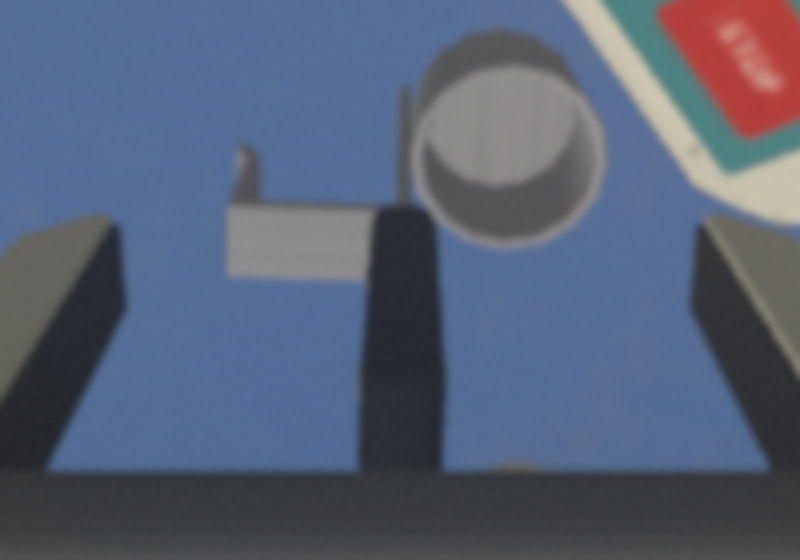

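```bash
python3 - <<'E'
from h import *
import pickle
k=pickle.load(open("pics/wrist4.pkl","rb")); C["w"]=(k["mtx"][0,0],k["mtx"][0,2],k["mtx"][1,2],k["eye"],k["attitude"])
T=R.from_rotvec([2.8079309,1.4085499,0.00411702]); t=np.array([0.52392843,0.27478126,0.09977196])
cr=lambda P:((proj("w",P)-[220,180]+.5)*4-.5).round(0).tolist()
print("tips",cr(t+T.apply([[.0075,-.0465,.008],[-.0075,-.0465,.008],[.0075,.0465,.008],[-.0075,.0465,.008]])))
o=lambda u,v: np.array([220+(u+.5)/4-.5,180+(v+.5)/4-.5])
obs=[("w",(-.053,.007,.081),o(228,205),1),("w",(-.053,-.007,.081),o(228,276),1),("w",(-.028,-.007,.081),o(366,280),1),("w",(-.028,.007,.081),o(376,207),1),
("w",(-.028,.009,.081),o(376,205),1),("w",(-.017,.009,.081),o(432,207),1),("w",(0,0,.036),o(510,155),1)]
p,r=fit(obs,[.54,.26,-.65]);print(p,r.tolist(),pose(p,(-.0225,0,.109)))
E
```

```text
tips [[117.0, 224.0], [124.0, 308.0], [694.0, 224.0], [687.0, 308.0]]
[ 0.54011873  0.25943057 -0.68280373] [[-0.3, -0.4], [-0.2, 0.5], [1.1, 0.8], [-0.7, 0.5], [-0.6, -1.7], [1.5, -1.6], [0.1, 1.6]] [[0.52266308 0.27362741 0.109     ]]
```

Request:
servo_tool(
  plan=[-0.05,0,0,0,0,0,120,0,0,0,0,0,0,170,0,0,0,0,0,0,230,0,0,0,0,0,0,255,0,0,0,0,0,0,255],
  force=30,
)

```text
clock: 4.47
position: [0.5221, 0.2731, 0.0979]
orientation: [2.808, 1.408, 0.001]
wrist_force: [0.6, 0.2, -0.3]
grip_width: 0.0639
```

Request:
servo_tool(
  plan=[0,0,0,0,0,0,255,0,0,0,0,0,0,255,0,0,0,0,0,0,255,0,0,0,0,0,0,255,0,0,0,0,0,0,255],
  force=30,
)

```text
clock: 4.88
position: [0.5219, 0.273, 0.0976]
orientation: [2.808, 1.408, -0.0]
wrist_force: [-0.3, 0.1, 0.4]
grip_width: 0.0308
```

Request:
servo_tool(
  plan=[0,0,0,0,0,0,255,0,0,0,0,0,0,255,0,0,0,0,0,0,255,0,0,0,0,0,0,255,0,0,0,0,0,0,255],
  force=30,
)

```text
clock: 5.3
position: [0.5218, 0.273, 0.0975]
orientation: [-2.808, -1.408, 0.0]
wrist_force: [0.0, -0.3, -0.6]
grip_width: 0.011
```

Request:
servo_tool(
  plan=[0,0,-0.4,0,0,0,255,0,0,-0.8,0,0,0,255,0,0,-0.8,0,0,0,255,0,0,-0.8,0,0,0,255,0,0,-0.8,0,0,0,255],
  force=30,
)

```text
clock: 5.72
position: [0.5218, 0.273, 0.2076]
orientation: [2.808, 1.408, 0.0]
wrist_force: [0.0, 0.2, -1.5]
grip_width: 0.0105
```

```bash
python3 snap.py side 5 270 70 160 140 4;python3 snap.py wrist 5 220 180 200 140 4; python3 -c "
from station import monitor;print(monitor.get_state()['grip_width'])"
```

```text
[ 0.571664   -1.07754036  0.65919247] [1.09349302 0.01528916 0.07149496]
5.7667 [0.52419523 0.27398397 0.21387717] [2.80770187 1.40802772 0.01284329] [ 0.395  0.105  1.539 -0.     1.49   1.036]
[0.57187792 0.3379484  0.37256659] [-0.2772955   0.08774585 -0.63768341]
5.8167 [0.52456593 0.27415768 0.21206847] [2.80766323 1.40804045 0.01425314] [0.395 0.106 1.541 0.    1.485 1.036]
0.010906585665115657
```

View pics/side5.png

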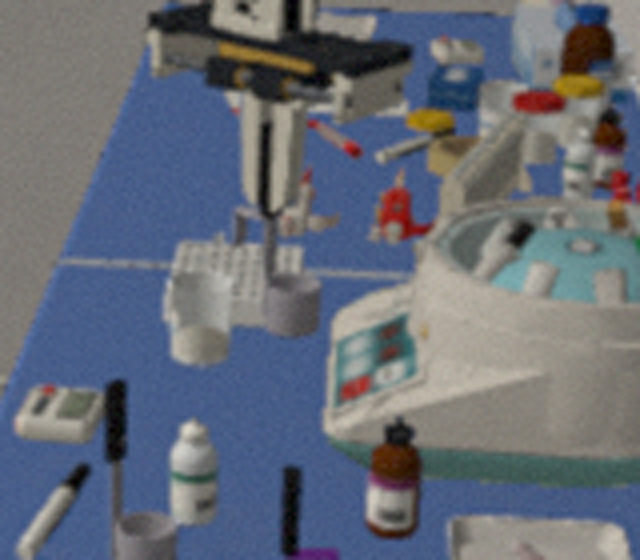

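View pics/wrist5.png

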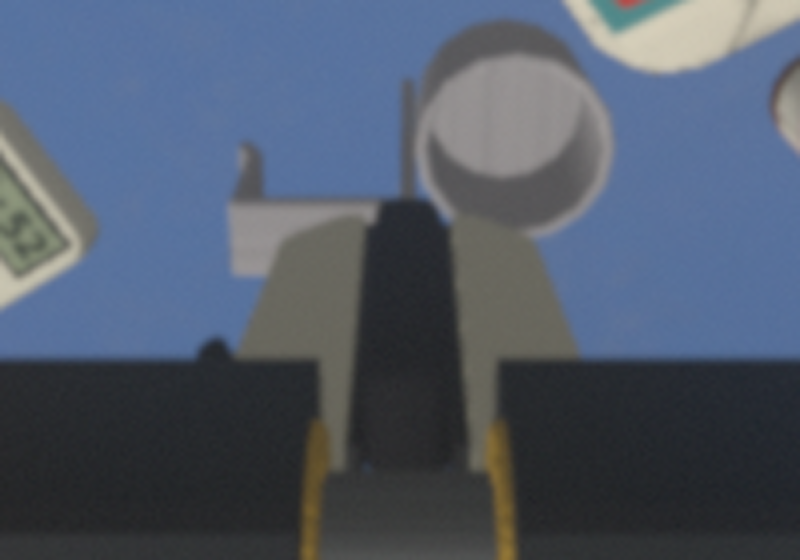

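Request:
servo_tool(
  plan=[0,0,-0.6,0,0,0,255,0,0,-0.8,0,0,0,255,0,0,-0.4,0,0,0,255,0,0,0,0,0,0,255],
)

```text
clock: 6.15
position: [0.5234, 0.2736, 0.2632]
orientation: [2.808, 1.408, 0.009]
wrist_force: [0.2, -0.2, -0.4]
grip_width: 0.0111
```

Request:
servo_tool(
  plan=[-0.4,0.295,0,0,0,0,255,-0.743,0.549,0,0,0,0,255,-0.743,0.549,0,0,0,0,255,-0.743,0.549,0,0,0,0,255,-0.743,0.549,0,0,0,0,255],
)

```text
clock: 6.57
position: [0.5202, 0.1454, 0.2574]
orientation: [-2.808, -1.409, 0.004]
wrist_force: [0.4, -0.7, -1.1]
grip_width: 0.0112
```

Request:
servo_tool(
  plan=[-0.743,0.549,0,0,0,0,255,-0.743,0.549,0,0,0,0,255,-0.743,0.549,0,0,0,0,255,-0.743,0.549,0,0,0,0,255,-0.743,0.549,0,0,0,0,255],
)

```text
clock: 6.98
position: [0.5194, 0.0068, 0.2575]
orientation: [-2.807, -1.407, 0.004]
wrist_force: [0.2, -0.9, -1.7]
grip_width: 0.0108
```

Request:
servo_tool(
  plan=[-0.743,0.549,0,0,0,0,255,-0.743,0.549,0,0,0,0,255,-0.743,0.549,0,0,0,0,255,-0.743,0.549,0,0,0,0,255,-0.4,0.295,0,0,0,0,255],
)

```text
clock: 7.4
position: [0.5185, -0.1202, 0.2574]
orientation: [-2.809, -1.405, 0.004]
wrist_force: [0.2, 0.0, -0.7]
grip_width: 0.0107
```

Request:
servo_tool(
  plan=[0,0,0,0,0,-0.136,255,0,0,0,0,0,-0.136,255,0,0,0,0,0,-0.136,255,0,0,0,0,0,0,255],
)

```text
clock: 7.73
position: [0.5188, -0.1176, 0.2575]
orientation: [-2.542, -1.842, 0.003]
wrist_force: [-0.2, 0.2, -2.0]
grip_width: 0.011
```

```bash
python3 snap.py side 6;python3 snap.py scene 6 300 100 160 120 5
```

```text
[ 0.571664   -1.07754036  0.65919247] [1.09349302 0.01528916 0.07149496]
7.7833 [ 0.51901496 -0.11740099  0.25776899] [-2.54798999 -1.83436126  0.00262737] [-0.319 -0.062  1.629 -0.     1.578  0.004]
[-0.37037093  0.7916747   0.62641258] [ 0.59995128 -1.27235807 -2.00464204]
7.8333 [ 0.51922024 -0.11727343  0.25811651] [-2.54993974e+00 -1.83229701e+00  2.18739364e-03] [-0.318 -0.063  1.628 -0.     1.578  0.006]
```

View pics/side6.png

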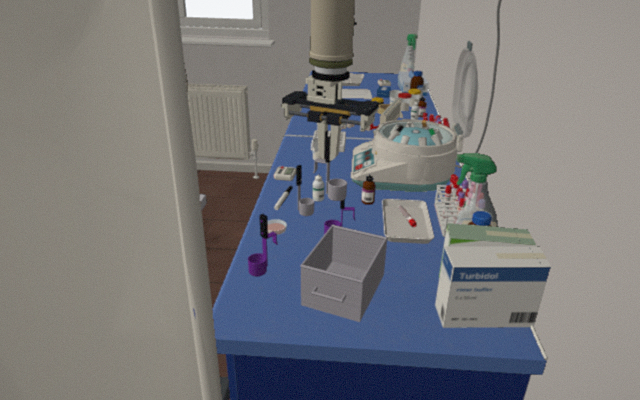

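View pics/scene6.png

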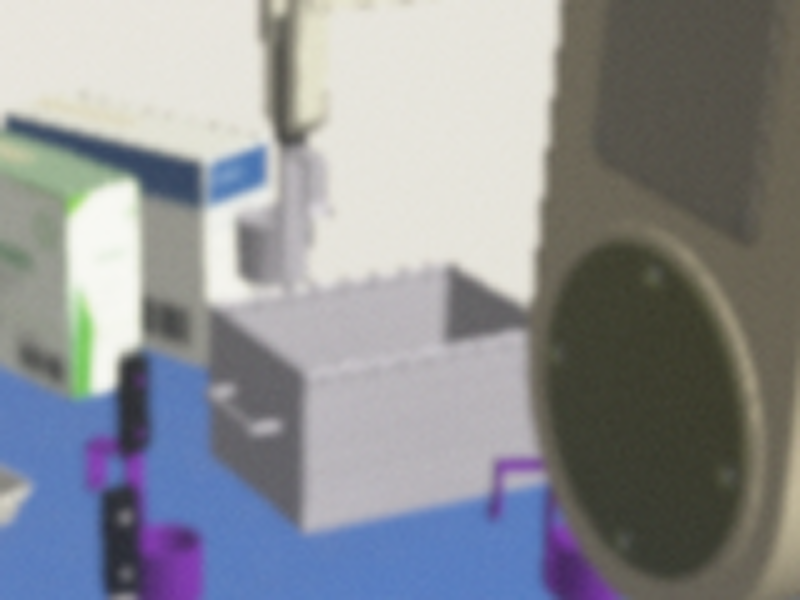

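Request:
servo_tool(
  plan=[-0.673,0.243,0,0,0,0,255,-0.673,0.243,0,0,0,0,255,-0.673,0.243,0,0,0,0,255,-0.673,0.243,0,0,0,0,255,-0.673,0.243,0,0,0,0,255],
)

```text
clock: 8.25
position: [0.5224, -0.2252, 0.2589]
orientation: [-2.55, -1.834, 0.001]
wrist_force: [0.6, -0.4, -0.2]
grip_width: 0.0106
```

Request:
servo_tool(
  plan=[0,0,0,0,0,0,255,0,0,0,0,0,0,255],
)

```text
clock: 8.42
position: [0.5223, -0.2251, 0.2587]
orientation: [-2.551, -1.832, 0.001]
wrist_force: [-0.2, -0.0, -2.0]
grip_width: 0.0106
```

```bash
python3 snap.py side 7 240 130 200 140 4;python3 snap.py scene 7 300 100 160 120 5; python3 snap.py wrist 7 160 120 320 200 2
```

```text
[ 0.571664   -1.07754036  0.65919247] [1.09349302 0.01528916 0.07149496]
8.4667 [ 0.52243596 -0.22423915  0.25892939] [-2.54933854e+00 -1.83377772e+00  4.47578809e-04] [-0.496  0.035  1.53   0.     1.577 -0.172]
[-0.37037093  0.7916747   0.62641258] [ 0.59995128 -1.27235807 -2.00464204]
8.5167 [ 0.52260776 -0.22378111  0.25911769] [-2.54833851e+00 -1.83556476e+00  1.59489389e-04] [-0.495  0.035  1.53   0.     1.578 -0.173]
[ 0.5488215  -0.14752925  0.4173188 ] [-0.28981696  0.04766961 -0.32037812]
8.5667 [ 0.52271626 -0.22351954  0.25928952] [-2.54764862e+00 -1.83697867e+00  1.89648835e-05] [-0.494  0.034  1.53   0.     1.578 -0.173]
```

View pics/side7.png

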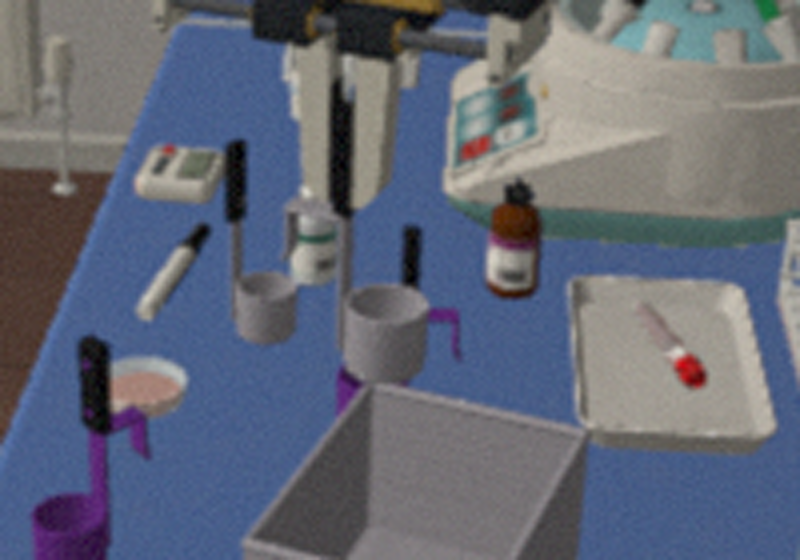

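View pics/scene7.png

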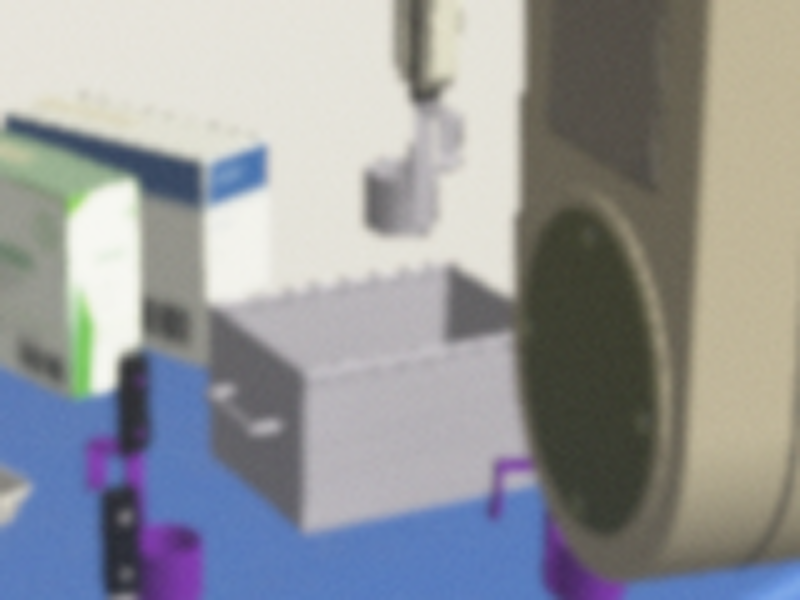

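View pics/wrist7.png

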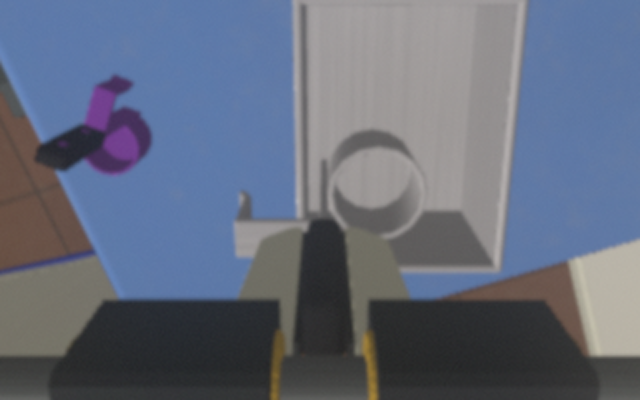

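```bash
python3 - <<'E'
from h import *
import pickle
k=pickle.load(open("pics/wrist7.pkl","rb")); C["w"]=(k["mtx"][0,0],k["mtx"][0,2],k["mtx"][1,2],k["eye"],k["attitude"])
b=np.array([ 0.5667,-0.23974,-0.32214])
cr=lambda P:((proj("w",P)-[160,120]+.5)*2-.5).round(0).tolist()
print(cr(pose(b,[(-.062,-.082,.097),(.062,-.082,.097),(.062,.082,.097),(-.062,.082,.097)])))
# -x rim line hypotheses: points
print(cr(pose(b,[(-.062,.04,.097),(-.062,0,.097)])))
# fit bath from this view
o=lambda u,v: np.array([160+(u+.5)/2-.5,120+(v+.5)/2-.5])
obs=[("w",(-.062,.082,.097),o(297,1),1),("w",(.062,.082,.097),o(523,1),1),("w",(.062,-.082,.097),o(499,268),1)]
p,r=fit(obs,b);print(p,r.tolist())
E
```

```text
[[299.0, 265.0], [495.0, 265.0], [521.0, -5.0], [295.0, -5.0]]
[[296.0, 72.0], [297.0, 139.0]]
[ 0.56765872 -0.24335038 -0.31443376] [[0.4, 0.3], [-0.1, -0.6], [-0.3, 0.2]]
```

Request:
servo_tool(
  plan=[0,0,0.6,0,0,0,255,0,0,0.8,0,0,0,255,0,0,0.8,0,0,0,255,0,0,0.8,0,0,0,255,0,0,0,0,0,0,255],
)

```text
clock: 8.98
position: [0.52, -0.2217, 0.1639]
orientation: [-2.541, -1.834, 0.006]
wrist_force: [-0.4, -0.2, -2.3]
grip_width: 0.0107
```

Request:
servo_tool(
  plan=[0,0,0,0,0,0,255,0,0,0,0,0,0,255],
)

```text
clock: 9.15
position: [0.5235, -0.2241, 0.1713]
orientation: [2.546, 1.838, 0.001]
wrist_force: [0.8, -0.0, -1.3]
grip_width: 0.0109
```

```bash
python3 snap.py side 8 260 150 160 140 5;python3 snap.py scene 8 300 100 160 120 5
```

```text
[ 0.571664   -1.07754036  0.65919247] [1.09349302 0.01528916 0.07149496]
9.2 [ 0.52396931 -0.22451402  0.17194199] [2.54511705e+00 1.83706895e+00 2.15527120e-03] [-0.495  0.078  1.644  0.     1.416 -0.174]
[-0.37037093  0.7916747   0.62641258] [ 0.59995128 -1.27235807 -2.00464204]
9.25 [ 0.52412134 -0.22472071  0.17213781] [2.54478618 1.83666863 0.00256273] [-0.495  0.078  1.644  0.     1.416 -0.175]
```

View pics/side8.png

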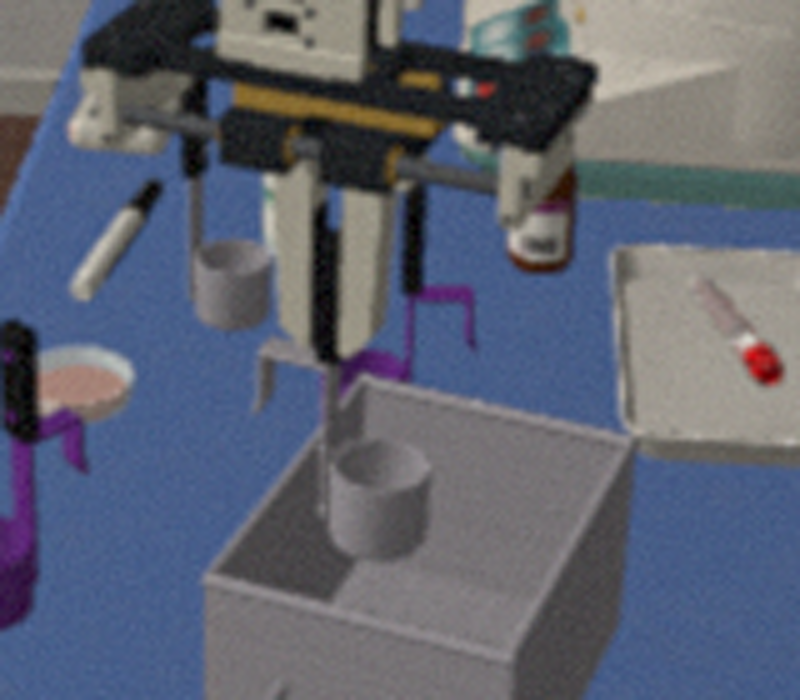

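View pics/scene8.png

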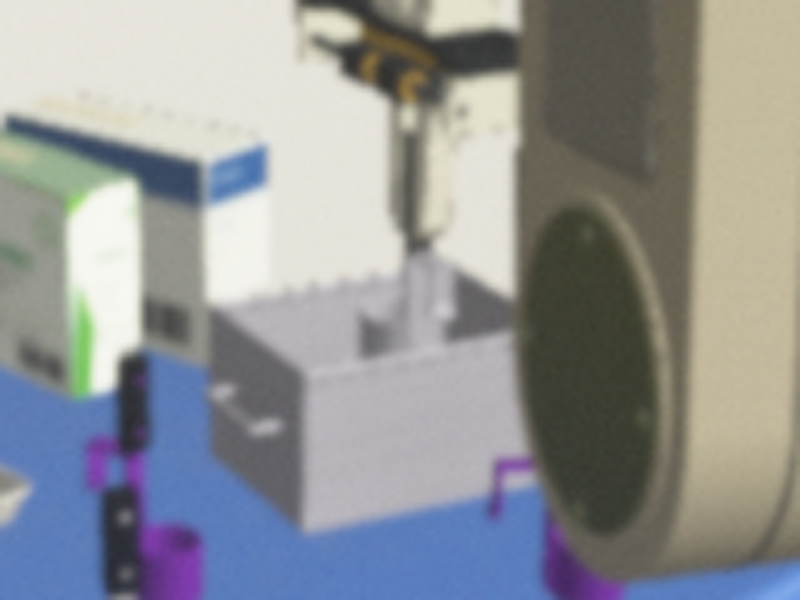

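Request:
servo_tool(
  plan=[0,-0.04,0.35,0,0,0,255,0,0,0.35,0,0,0,255,0,0,0.35,0,0,0,255,0,0,0.3,0,0,0,255,0,0,0,0,0,0,255],
)

```text
clock: 9.67
position: [0.5199, -0.2231, 0.1256]
orientation: [-2.544, -1.835, 0.003]
wrist_force: [-0.7, -0.7, -1.1]
grip_width: 0.0113
```

Request:
servo_tool(
  plan=[0,0,0,0,0,0,255,0,0,0,0,0,0,255],
)

```text
clock: 9.83
position: [0.5217, -0.224, 0.1291]
orientation: [-2.548, -1.838, 0.0]
wrist_force: [0.7, -0.1, -0.6]
grip_width: 0.0107
```

```bash
python3 snap.py side 9 260 180 160 140 5;python3 snap.py wrist 9 220 140 200 140 4
```

```text
[ 0.571664   -1.07754036  0.65919247] [1.09349302 0.01528916 0.07149496]
9.8833 [ 0.52199772 -0.22416853  0.12956892] [2.54722465e+00 1.83784843e+00 4.81060884e-04] [-0.496  0.11   1.69   0.     1.341 -0.175]
[ 0.54787552 -0.14772481  0.28769919] [-0.29067403  0.04608822 -0.31900499]
9.9333 [ 0.52208902 -0.22420814  0.1297643 ] [2.54694196e+00 1.83770646e+00 6.95895443e-04] [-0.496  0.11   1.69   0.     1.341 -0.175]
```

View pics/side9.png

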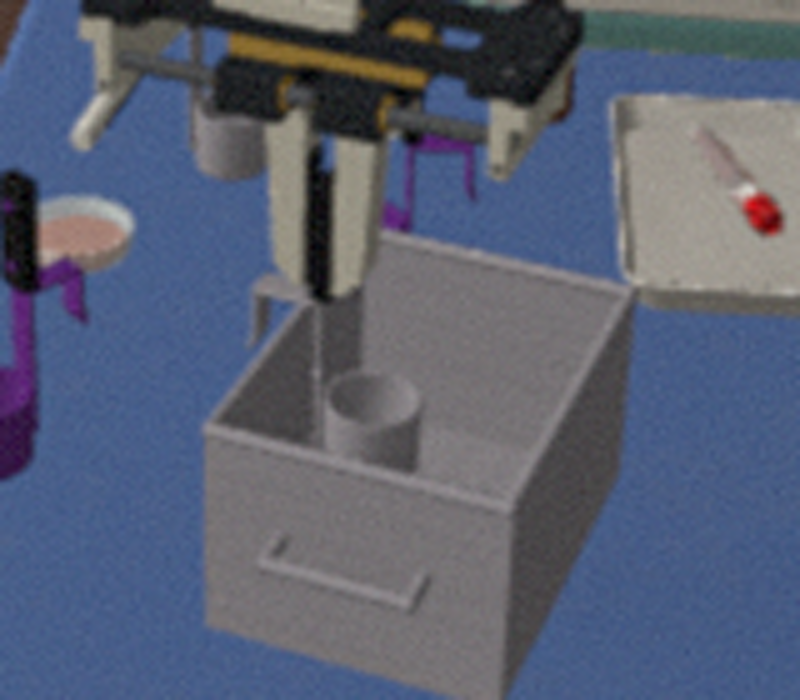

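View pics/wrist9.png

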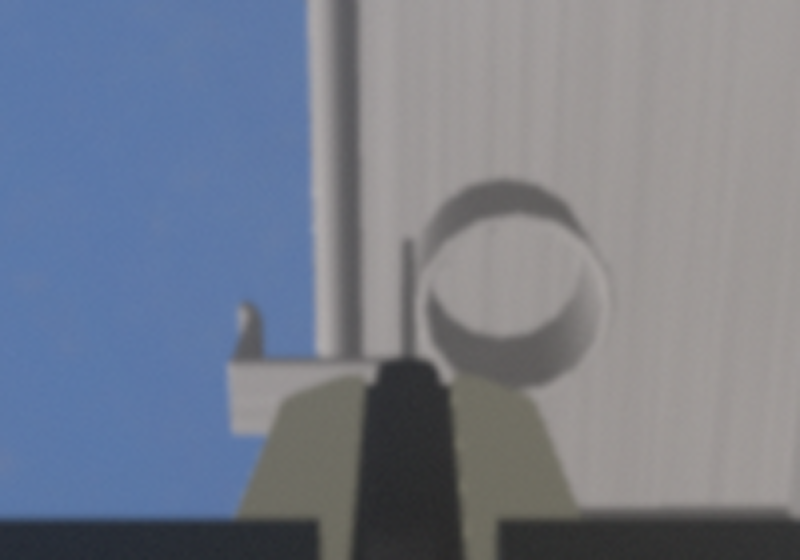

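Request:
servo_tool(
  plan=[0,0,0.12,0,0,0,255,0,0,0.1,0,0,0,255,0,0,0.05,0,0,0,255,0,0,0,0,0,0,255,0,0,0,0,0,0,255],
)

```text
clock: 10.35
position: [0.5215, -0.2239, 0.1208]
orientation: [-2.547, -1.838, 0.0]
wrist_force: [0.9, 0.7, -1.4]
grip_width: 0.0112
```

Request:
servo_tool(
  plan=[0,0,0.04,0,0,0,255,0,0,0,0,0,0,255,0,0,0,0,0,0,255],
)

```text
clock: 10.6
position: [0.5217, -0.224, 0.1198]
orientation: [-2.548, -1.838, 0.0]
wrist_force: [0.9, -1.1, -2.2]
grip_width: 0.0108
```

Request:
servo_tool(
  plan=[0,0,0.04,0,0,0,255,0,0,0,0,0,0,255,0,0,0,0,0,0,255],
)

```text
clock: 10.85
position: [0.5219, -0.2241, 0.1193]
orientation: [2.547, 1.838, 0.0]
wrist_force: [-1.6, 0.4, 3.7]
grip_width: 0.0108
```

Contact on the rim (Fz +3.7 N, at the expected height). Releasing.

Request:
servo_tool(
  plan=[0,0,0,0,0,0,215,0,0,0,0,0,0,205,0,0,0,0,0,0,190,0,0,0,0,0,0,170,0,0,0,0,0,0,150],
)

```text
clock: 11.27
position: [0.5216, -0.224, 0.1185]
orientation: [-2.547, -1.838, 0.0]
wrist_force: [0.1, -0.1, -0.2]
grip_width: 0.0328
```

Request:
servo_tool(
  plan=[0,0,0,0,0,0,130,0,0,0,0,0,0,110,0,0,0,0,0,0,110,0,0,0,0,0,0,110,0,0,0,0,0,0,110],
)

```text
clock: 11.68
position: [0.5217, -0.224, 0.1186]
orientation: [2.548, 1.838, 0.0]
wrist_force: [0.1, 0.2, 0.3]
grip_width: 0.0527
```

```bash
python3 snap.py side 10 260 180 160 140 5;python3 snap.py wrist 10 220 140 200 140 4
```

```text
[ 0.571664   -1.07754036  0.65919247] [1.09349302 0.01528916 0.07149496]
11.7333 [ 0.52168612 -0.2239859   0.11863121] [-2.54763918e+00 -1.83824292e+00 -3.37607856e-05] [-0.496  0.121  1.7    0.     1.321 -0.175]
[ 0.54766996 -0.14759091  0.27680653] [-0.29048711  0.0466419  -0.31886946]
11.7833 [ 0.52170035 -0.22399832  0.1186645 ] [2.54763344e+00 1.83819182e+00 4.00135477e-05] [-0.496  0.121  1.7    0.     1.321 -0.175]
```

View pics/side10.png

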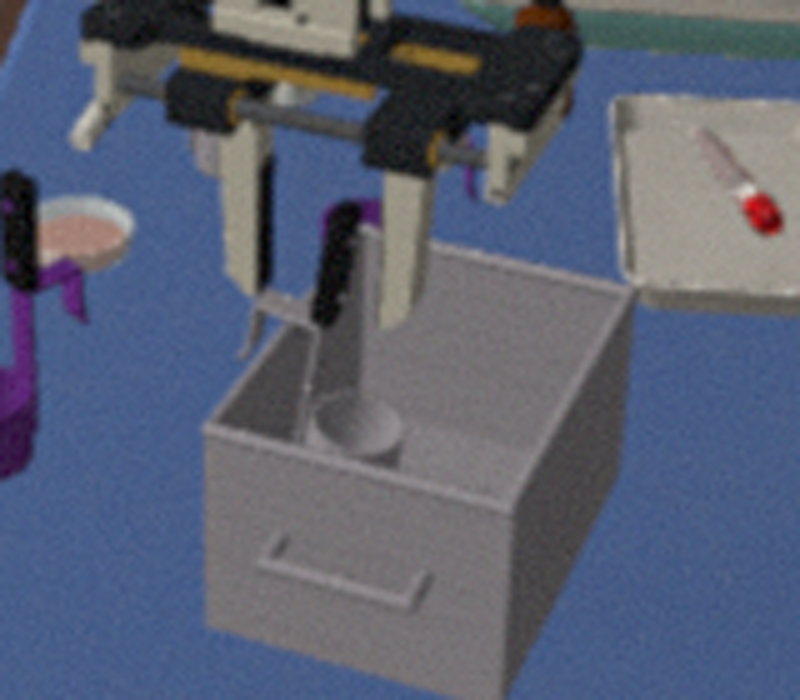

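View pics/wrist10.png

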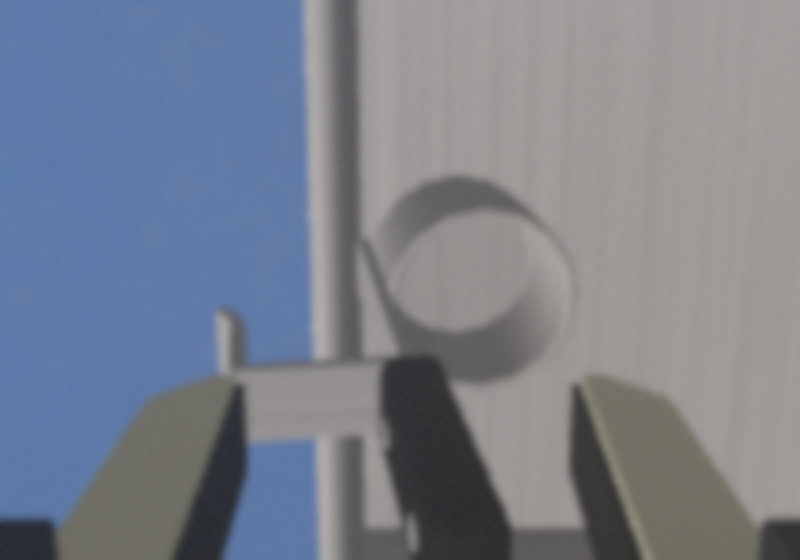

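It hangs by the hook, with a slight lean of about 10° and the cup inside. The fingers are clear of it, so I retreat straight up.

Request:
servo_tool(
  plan=[0,0,-0.2,0,0,0,110,0,0,-0.4,0,0,0,110,0,0,-0.5,0,0,0,110,0,0,-0.6,0,0,0,110,0,0,-0.8,0,0,0,110],
)

```text
clock: 12.2
position: [0.5211, -0.2237, 0.1942]
orientation: [-2.546, -1.837, 0.001]
wrist_force: [0.9, -0.7, -0.6]
grip_width: 0.0532
```

Request:
servo_tool(
  plan=[0,0,-0.8,0,0,0,110,0,0,-0.8,0,0,0,110,0,0,-0.8,0,0,0,110,0,0,-0.4,0,0,0,110,0,0,0,0,0,0,110],
)

```text
clock: 12.62
position: [0.5233, -0.2248, 0.2825]
orientation: [2.542, 1.834, 0.005]
wrist_force: [0.7, -0.7, -0.9]
grip_width: 0.0531
```

Request:
servo_tool(
  plan=[0,0,0,0,0,0,110,0,0,0,0,0,0,110,0,0,0,0,0,0,110,0,0,0,0,0,0,110,0,0,0,0,0,0,110],
)

```text
clock: 13.03
position: [0.5212, -0.2237, 0.2763]
orientation: [-2.546, -1.837, 0.002]
wrist_force: [-0.1, 0.0, -0.1]
grip_width: 0.0526
```

```bash
python3 snap.py side 11 240 130 160 140 5;python3 snap.py wrist 11;python3 snap.py scene 11 300 100 160 120 5
```

```text
[ 0.571664   -1.07754036  0.65919247] [1.09349302 0.01528916 0.07149496]
13.0833 [ 0.52131741 -0.22380908  0.27657118] [-2.54640792e+00 -1.83735887e+00  1.17635968e-03] [-0.496  0.028  1.506 -0.     1.61  -0.175]
[ 0.54754302 -0.14752337  0.43476764] [-0.28992524  0.04823609 -0.3186323 ]
13.1333 [ 0.52145348 -0.22387005  0.27690131] [-2.54679330e+00 -1.83763599e+00  7.77275173e-04] [-0.496  0.028  1.505  0.     1.61  -0.175]
[-0.37037093  0.7916747   0.62641258] [ 0.59995128 -1.27235807 -2.00464204]
13.1833 [ 0.52151418 -0.22389232  0.27710938] [-2.54701964e+00 -1.83783837e+00  5.88091927e-04] [-0.496  0.028  1.505 -0.     1.61  -0.175]
```

View pics/side11.png

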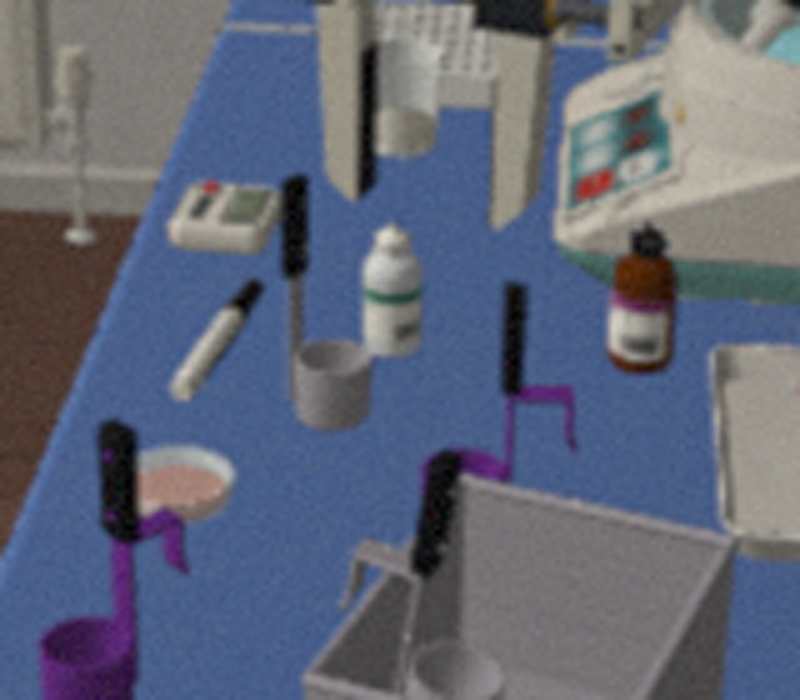

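View pics/wrist11.png

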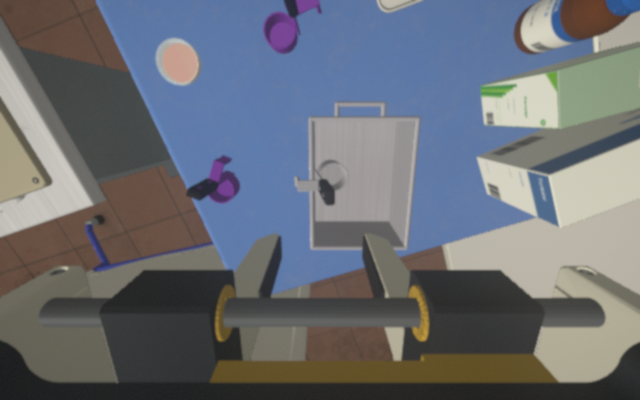

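View pics/scene11.png

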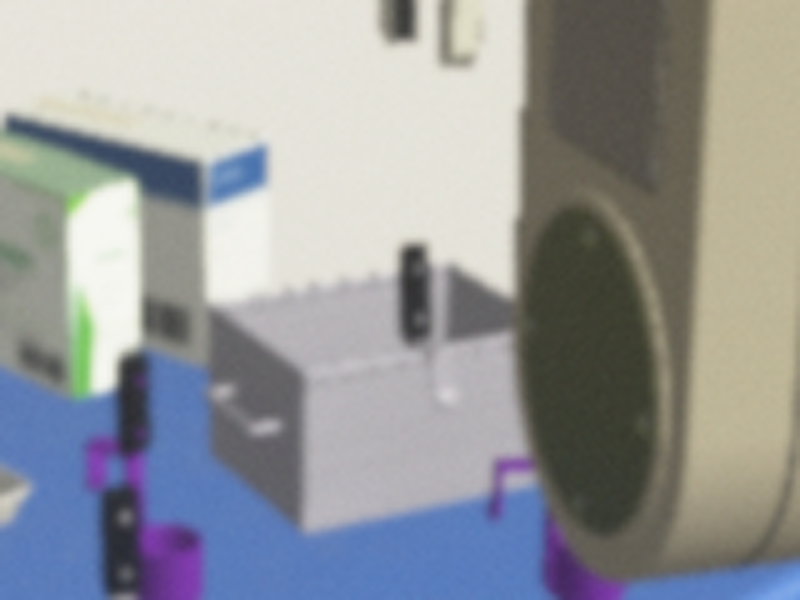

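```bash
python3 -c "
from station import finish_job; print(finish_job())"
```

```text
the job is handed in; nothing more can be done
None
```

The hooked dipper is hanging by its hook over the bath's robot-side (-x) rim, near the middle of that wall, with its cup inside the bath. I handed the job in at about 13.2 s. Handing in gave no verdict.

- **Hang:** about 1.4 s after release, the side, scene and wrist views showed it hanging still, with the rim in the hook gap. It leans roughly 10° with the grip toward the inside of the bath.
- **Clear of the bottom:** I worked this out rather than measured it. The hook first touched the rim where expected, which puts the cup about 20 mm above the bath's floor.
- **Everything else:** the hookless dipper and both purple look-alikes are where they stood. The gripper is clear, about 0.15 m above the bath.
- **Forces:** the highest wrist-force component I read was 3.7 N, when the hook touched the rim.
- **Disagreements:** the dipper's heading came out between -0.64 and -0.73 rad depending on the view, and the bath's position differed by about 4 mm. Both were within the slack of the grasp and the hook gap.

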